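# Wedge the short leg of a rocking instrument stand

### The arm

A 6-joint arm with a two-finger parallel gripper is mounted at the origin on a cart in front of the work surface, level with it; the furniture and walls round the work are solid. World frame = base frame: x ahead of the robot, y to its left, z up, the work surface at z = 0. Lengths are in mm, angles in rad, forces in N, time in s.
With the tool pointing down it reaches from about 250 to 775 mm from the base axis. Payload 4 kg.
Tool frame: the origin (TCP) lies at the very end of the fingers, on their centre line; the grasp point (between the pads) lies 19 mm behind it; z points along the fingers, x is the direction in which the jaws open and shut, and the axes are right-handed (so a half turn about z gives the same grasp; the last joint's range is limited). The gripper opens to 94 mm and grips with 3 to 60 N. Pads are 16 mm wide; open, the fingers measure 119 mm over their backs; the gripper's body (75 mm by 177 mm) begins 78 mm behind the grasp point.
Start: joints at [1.044, 0.087, 1.371, -0, 1.684, -0.103], TCP at [226.187, 501.358, 205.506] pointing down, gripper open.
Joint ranges: [-3.1, 3.1], [-0.76, 2.03], [0.27, 2.55], [-1.08, 4.22], [0.17, 2.65], [-2.57, 2.57]. Speed limits (rad/s): [2.79, 2.79, 3.14, 3.14, 3.14, 3.14].

### API

Orientations are given as a 3x3 rotation matrix whose columns are the frame's x, y, z axes.
In Python, from cell import arm gives the robot as it stands.
- The arm moves only by the tool play_rows, never from a script. Its argument "series" is a list that holds one entry, the list of rows, each a list of 5 numbers: the finger opening in mm, from 0 to 94, then the shift along the world's x, y, z in mm, then the turn about the world's z in rad. In form: [[[jaw, dx, dy, dz, roll], ...]]. A call has exactly 8 rows; each row shifts and turns the commanded pose from where the row before left it; what a row does not reach is not made up. A row lasts 1/8 s, in which the tool goes at most 62.5 mm and 10.7 degrees, less where a joint would pass 70% of its speed; a pose out of reach is approached as far as the arm can. A call is refused whole if a number of a shift passes 62.5 or a number of a turn 0.188, either way. A call with a gripper value outside its range is refused whole. The fingers move at their own pace and stop on an object; "grip_force" is the grip in N (left out, the last holds). Time passes only in rows, so rows that do not move let the fingers close, or fill a call up. It gives the time, the measured TCP pose, the force and the opening at its end, in the units of the state.
- arm.read_state(): the state, without advancing time (a new reading comes with each control period).
- arm.capture(name): name is "scene" or "top" or "wrist"; returns a dict with "frame" (384x512x3 uint8, red, green, blue), "camera_matrix" (3x3 intrinsics, pixels), "k1" (the pictures are not rectified: a ray, as slopes to the right and down, at radius r is drawn at 1 + k1 r^2 times it, then the intrinsics apply), "position" and "attitude" of the camera in the world; the wrist camera has in their place "hand_eye" (4x4, takes a point from camera to tool coordinates, whose origin is the TCP and whose axes are the tool frame's). Camera axes: x right, y down, z forward; pixel columns grow to the right and rows downward; lengths in mm; the calibration is good to about 2 mm. A picture is of the moment at which its call begins: read the wrist's pose just before it. There is no depth.
- arm.close_job(): hands the job in, once; it reports no verdict.
Trained networks look in a picture, given as the dict that the camera call returned (one of the last four; its "shot" number tells which), for a name from the list of things; names that differ only in an ending like _2 or _b are one class to them, and where a whole thing is asked for, a point or a joint stands for the part that bears it (a point fixed in the world has none). Each returns a list of dicts, best first, with "confidence" (0 to 1); they miss things now and then, are a little off and sometimes report something else, mostly with a low value. They report only what shows in the picture. A call takes as long as a camera call. They do not tell look-alikes from the thing itself.
- arm.spot_in(name, picture): "extent" ([left, top, width, height] as shares, 0 to 1, of the picture: columns of its width, rows of its height, round what is visible of it).
- arm.silhouettes(name, picture): "region" (384x512 bool, what is visible of it) and "extent" ([left, top, width, height] as shares, 0 to 1, of the picture: columns of its width, rows of its height, round what is visible of it).
- arm.tip_of(name, picture): "point" ([row, column] as shares, 0 to 1, of the picture: columns of its width, rows of its height: a listed point, or the origin of a listed thing).
The state is a dict: "clock": time; "joint_positions": joint angles; "qvel": joint speeds; "joint_efforts": joint torques, N m; "eef_pos": TCP position; "tool_rot": TCP orientation; "force": force on the tool from outside, world axes, zero at the start; "moment": the same for the moment, N m; "gripper_width": finger opening in mm.
Only numpy, scipy, OpenCV 4.12 (cv2) and the standard library are available. Lean on these libraries where they do the work, as an engineer would, in place of code of your own. Each camera call takes 0.05 s, during which the arm holds its last target. There are 200 camera calls.

### The job

The instrument stand on the left of the bench rocks, because the foot of its front right leg (the near one on the side of the beige box-shaped unit) has slipped up into its tube. Push the black rubber wedge along the worktop, without lifting it, thin end first under that foot until it is just snug: the corner must no longer dip when you press on it, the stand must stay level on its other feet and must not be shoved from its place, and the things on and beside it are to be left standing. Finish while still holding a fingertip pressed firmly down on the platform's corner above that leg, as the proof that it no longer rocks.

Things in the scene. Friction and masses are not known exactly. Their poses are not given: they have to be found in the camera images.
- stand: Low instrument stand, loose, 1.4 kg plus its load: white platform 196 x 246 mm (x, y), 12 mm thick, top 85 mm above the worktop, on four 22 mm aluminium tube legs at x +-75, y +-100 mm with black domed plastic feet (radius 12.5 mm). Origin: on the worktop under its centre; x from its front to its back (away from the robot), y to its left, z up. Three feet carry it level.
- short_leg (a point): Point on the worktop under the axis of the short front right leg while the stand is level (stand frame x -75, y -100, z 0 mm). This leg's foot hangs 4.5 to 9 mm above the worktop, how much is not known beforehand. Pressing that corner with 1 to 3 N dips it until the foot lands. Too thick a wedge there lifts another foot off.
- corner (a point): Point on top of the platform straight above the short leg, 85 mm above the worktop, about 23 mm in from the platform's front and right edges: press here. About 45 mm clear of the black box on the platform.
- wedge: Loose black rubber door wedge, 115 x 45 mm (x, y), 90 g. Origin: centre of its flat underside, on the worktop; x points to the thin end. It thickens evenly from 2 mm at the thin end (x +57.5 mm) to 23 mm at the upright flat heel (x -57.5 mm). It starts in front of the short leg, thin end roughly towards it. Friction on worktop and foot is 0.5 to 0.7: it stays where it is pushed.
- wedge_heel (a point): Middle of the wedge's flat heel face (45 mm wide, 23 mm high), 10 mm above the worktop: push here, towards the wedge's x.
- power_box: Small black power supply, 103 x 105 x 62 mm, standing on the rear half of the platform. Origin: centre of its underside. Leave it.
- glass_bottle: Clear glass bottle, 86 mm wide and 170 mm high, standing on the rear left of the platform. Origin: centre of its underside. Leave it standing.
- timer: Cream bench timer, 32 x 66 x 62 mm, standing on the worktop to the left of the wedge, in front of the stand. Origin: centre of its underside. Leave it.
- marker: Felt marker, 132 mm long, 11 mm thick, lying on the worktop left of the timer. Origin: its middle, at the worktop. Leave it.
Mind the look-alikes: they are no part of the job. Several things look just like the wedge: the one meant starts nearest to the robot's base.

How it is judged:
By the outcome, as a careful person would: the job done as asked, in the order asked, and still so for the second after the job is handed in, while the arm keeps its last pose, push and grip.
It also fails if it takes over 48 s, if anything falls off the work surface, if the arm or the gripper's body presses on something with over 40 N, if the wrist force passes 120 N, or if a joint passes its speed limit or range.

## Working session

There is one attempt and no reset: what is moved stays moved. The work goes in short steps, Python scripts to look and compute and a tool call to move; the robot and the scene stay as the last step left them, time stands still between calls to the robot, and variables do not carry over. Pictures are saved under pics/ and viewed, about 8 in all and at most 12, crops included, and the job is handed in when it is done.

Besides the shell and the picture viewer there is one more tool, called after "Call:" as name(argument=value, ...), one argument or row to a line, values as JSON. play_rows: Moves the arm, as the interface text tells. Its arguments: {"type":"object","properties":{"series":{"type":"array","items":{"type":"array","items":{"type":"array","items":{"type":"number"}}}},"grip_force":{"type":"number"}},"required":["series"]}

```bash
mkdir -p pics; cat > h.py <<'E'
import numpy as np, cv2
from cell import arm
def cam(p):
    if 'position' in p: return np.array(p['position'],float),np.array(p['attitude'],float)
    s=p['st']; R=np.array(s['tool_rot']);t=np.array(s['eef_pos']);H=np.array(p['hand_eye'])
    return R@H[:3,3]+t,R@H[:3,:3]
def shot(n):
    s=arm.read_state();p=arm.capture(n);p['st']=s;return p
def toworld(p,uv,z):
    K=np.array(p['camera_matrix']);c,R=cam(p)
    d=np.array([p['k1'],0,0,0],float)
    x=cv2.undistortPoints(np.array(uv,float).reshape(-1,1,2),K,d).reshape(-1,2)
    r=np.c_[x,np.ones(len(x))]@R.T
    return c+r*((z-c[2])/r[:,2])[:,None]
def proj(p,X):
    K=np.array(p['camera_matrix']);c,R=cam(p)
    return cv2.projectPoints(((np.array(X,float).reshape(-1,3)-c)@R),np.zeros(3),np.zeros(3),K,np.array([p['k1'],0,0,0],float))[0].reshape(-1,2)
def save(p,n,box=None,s=1):
    f=p['frame'][...,::-1]
    if box: f=f[box[1]:box[3],box[0]:box[2]]
    cv2.imwrite('pics/'+n,cv2.resize(f,None,fx=s,fy=s,interpolation=cv2.INTER_CUBIC))
E
python3 - <<'E'
from h import *
np.set_printoptions(precision=1,suppress=True)
ims=[]
for n in ['scene','top']:
    p=shot(n);c,R=cam(p);print(n,c,R[:,2]);ims.append(p['frame'][...,::-1])
    for t,z in [('stand',0),('short_leg',0),('corner',85),('wedge',0),('wedge_heel',10),('timer',0),('power_box',85),('glass_bottle',85),('marker',0)]:
        for d in arm.tip_of(t,p)[:4]:
            uv=[d['point'][1]*512,d['point'][0]*384];print(t,round(d['confidence'],2),np.array(uv),toworld(p,uv,z)[0])
cv2.imwrite('pics/a.png',cv2.resize(np.vstack(ims),None,fx=.78,fy=.78,interpolation=cv2.INTER_AREA))
cv2.imwrite('pics/s.png',cv2.resize(ims[0],None,fx=1.5,fy=1.5));cv2.imwrite('pics/t.png',cv2.resize(ims[1],None,fx=1.5,fy=1.5))
E
```

```text
scene [ 127.8 -380.7  737.1] [ 0.4  0.7 -0.6]
stand 0.63 [289.7 228.7] [608.6 344.7   0. ]
short_leg 0.8 [287.2 263. ] [544.7 250.8   0. ]
corner 0.96 [285.5 233.8] [537.3 251.5  85. ]
wedge 0.95 [244.7 175.2] [618.6 591.5   0. ]
wedge 0.91 [249.4 281.8] [448.  240.7   0. ]
wedge_heel 0.9 [221.9 286.8] [388.7 246.2  10. ]
wedge_heel 0.62 [284.6 176.8] [701.  521.2  10. ]
wedge_heel 0.62 [209.1 248.3] [412.5 362.3  10. ]
wedge_heel 0.6 [251.6 164.6] [652.3 615.2  10. ]
timer 0.84 [210.2 249.6] [416.8 367.5   0. ]
glass_bottle 0.94 [286.8 178. ] [643.9 421.5  85. ]
marker 0.76 [191.9 221.6] [418.3 477.    0. ]
top [349.7 413.  945.8] [ 0.2 -0.  -1. ]
stand 0.85 [287.8 165.7] [601.9 357.2   0. ]
short_leg 0.39 [353.9 270.1] [389.6 235.5   0. ]
corner 0.66 [349.4 187.9] [534.9 251.3  85. ]
wedge 0.95 [347.1 244.9] [439.2 246.4   0. ]
wedge 0.64 [172.9 163.4] [613.  589.3   0. ]
wedge_heel 0.86 [352.6 269.2] [391.1 239.8  10. ]
wedge_heel 0.6 [158.9 140.5] [659.4 617.2  10. ]
timer 0.91 [286.6 257.7] [417.8 365.8   0. ]
power_box 0.79 [312.3 132.1] [643. 314.  85.]
power_box 0.26 [255.4 134.7] [640.3 420.1  85. ]
glass_bottle 0.57 [255.5 136.6] [636.6 420.   85. ]
marker 0.61 [230.7 260.4] [415.3 474.3   0. ]
marker 0.37 [314.6 128.4] [679.8 299.1   0. ]
```

View pics/s.png

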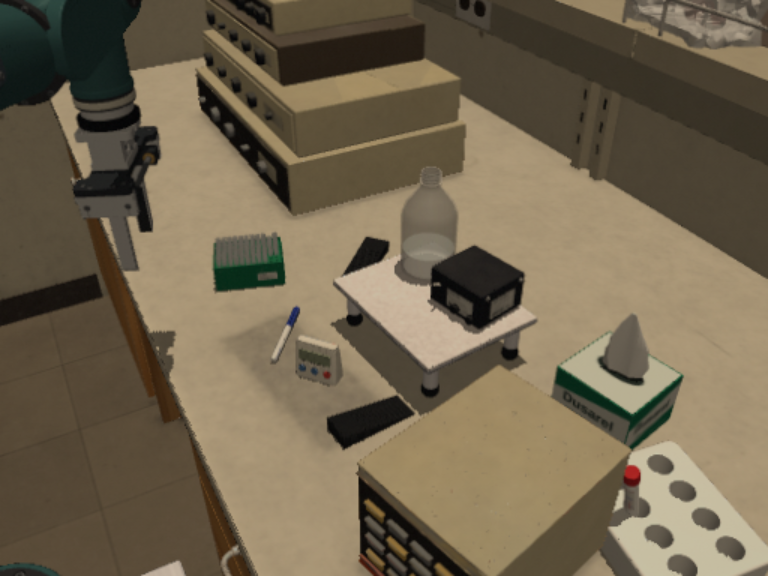

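View pics/t.png

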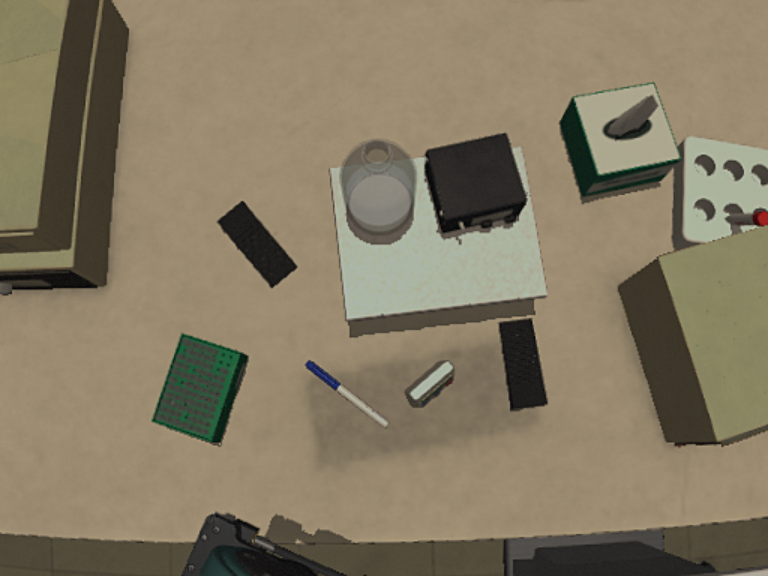

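Scene: the target wedge is at scene (370,420) and top (523,365) in the 1.5× pictures, between the timer and the beige box. Its thin end points at the stand's front right leg. Next I'll fit the poses.

```bash
python3 - <<'E'
from h import *
from scipy.optimize import least_squares
np.set_printoptions(precision=2,suppress=True)
P=[shot('top'),shot('scene')]
print('rot',np.array(P[0]['st']['tool_rot']).ravel(),P[0]['st']['eef_pos'])
p=P[0]
q=lambda l:np.array(l,float)/1.5
print('beige bottom-left edge z0',toworld(p,q([[619,290],[672,443]]),0))
for H in(100,150,200): print(H,toworld(p,q([[660,255],[718,441]]),H))
# stand platform corners top view z85
c=toworld(p,q([[347,320],[546,296],[520,148],[331,168]]),85);print('plat',c)
print('timer',toworld(p,q([[406,400],[417,408],[454,370]]),0))
# wedge fit by silhouettes hull IoU
def rend(p,X):
    m=np.zeros((384*4,512*4),np.uint8);h=cv2.convexHull((proj(p,X)*4+1.5).astype(np.float32));cv2.fillConvexPoly(m,h.astype(np.int32),255)
    return cv2.resize(m,(512,384),interpolation=cv2.INTER_AREA)/255.
def pose(x,y,a,L): 
    R=np.array([[np.cos(a),-np.sin(a)],[np.sin(a),np.cos(a)]]);L=np.array(L,float);o=L.copy();o[:,:2]=L[:,:2]@R.T+[x,y];return o
W=[[s,t*22.5,z] for s,z in((57.5,0),(57.5,2),(-57.5,0),(-57.5,23)) for t in(1,-1)]
S=[[s*98,t*123,z] for s in(1,-1) for t in(1,-1) for z in(73,85)]
from scipy.optimize import minimize
for p,n in zip(P,('top','scene')):
    for d in arm.silhouettes('wedge',p)[:4]:
        m=np.array(d['region'],float);uv=np.argwhere(m)[:,::-1].mean(0);w=toworld(p,uv,6)[0]
        if w[0]>500: continue
        f=lambda v:np.abs(rend(p,pose(v[0],v[1],v[2]/100,W))-m).sum()
        r=minimize(f,[w[0],w[1],12],method='Nelder-Mead',options=dict(initial_simplex=[[w[0],w[1],12],[w[0]+6,w[1],12],[w[0],w[1]+6,12],[w[0],w[1],25]]))
        print(n,d['confidence'],m.sum(),r.x,r.fun)
E
```

```text
rot [ 0.41  0.91  0.    0.91 -0.41  0.    0.    0.   -1.  ] [226.2  501.36 205.52]
beige bottom-left edge z0 [[538.91 105.62   0.  ]
 [331.21  47.25   0.  ]]
100 [[561.5   81.3  100.  ]
 [331.72  26.52 100.  ]]
150 [[548.97 100.91 150.  ]
 [332.78  49.36 150.  ]]
200 [[536.45 120.51 200.  ]
 [333.85  72.2  200.  ]]
plat [[493.56 466.47  85.  ]
 [516.74 225.4   85.  ]
 [709.23 244.55  85.  ]
 [687.28 484.6   85.  ]]
timer [[401.31 397.18   0.  ]
 [390.65 383.3    0.  ]
 [438.46 333.81   0.  ]]
top 0.96 1416.0 [445.52 246.26  10.36] 53.03529411764706
scene 0.57 1020.0 [445.03 243.9    9.59] 100.00392156862745
```

Call:
play_rows(
  series=[
    [[12,24,-44,0,0.13],[12,24,-44,0,0.13],[12,24,-44,0,0.13],[12,24,-44,0,0.137],[12,24,-44,0,0],[12,21.5,-44,0,0],[12,0,0,-45,0],[12,0,0,-45,0]],
  ],
)

```text
clock: 2.2
eef_pos: [368.7, 236.9, 115.3]
tool_rot: [[-0.101, 0.995, 0.003], [0.995, 0.101, 0.001], [0.001, 0.003, -1.0]]
force: [-0.2, 0.0, -0.2]
gripper_width: 17.3
```

```bash
python3 - <<'E'
from h import *
np.set_printoptions(precision=2,suppress=True)
p=shot('wrist');save(p,'w1.png',None,1.5)
s=arm.read_state();R=np.array(s['tool_rot']);print(s['clock'],s['eef_pos'],np.arctan2(R[1,0],R[0,0]),s['force'],s['gripper_width'])
for t,z in [('wedge',0),('wedge_heel',10),('short_leg',0),('corner',85)]:
    for d in arm.tip_of(t,p)[:3]:
        uv=[d['point'][1]*512,d['point'][0]*384];print(t,round(d['confidence'],2),np.array(uv),toworld(p,uv,z)[0])
E
```

```text
2.25 [364.   234.94 107.88] 1.672579156535351 [-2.3  -0.52 -2.81] 13.939207663020712
wedge 0.59 [260.71 259.2 ] [447.46 247.04   0.  ]
wedge_heel 0.92 [263.12 202.91] [383.44 242.7   10.  ]
short_leg 0.72 [250.98 335.81] [541.43 245.84   0.  ]
```

View pics/w1.png

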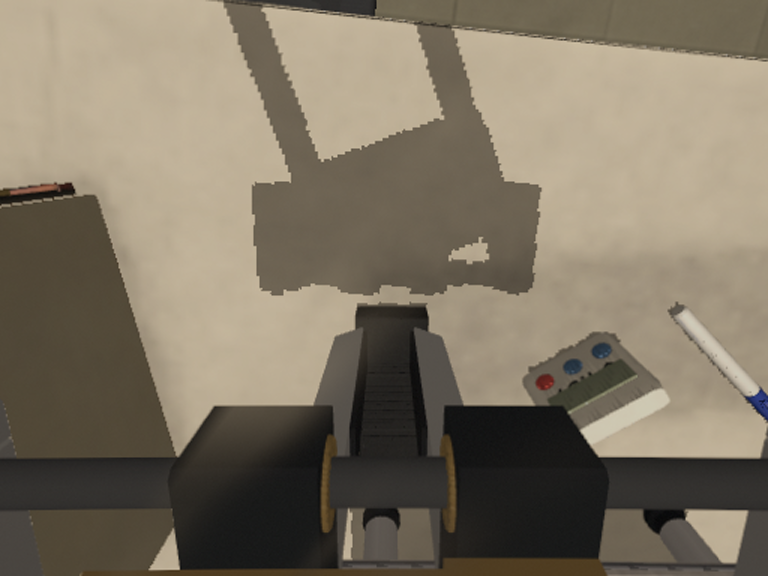

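The wrist view (1.5×) shows the wedge heel centred below the fingers at (392,310). The leg's foot is at (380,520), in line with the wedge. Descending behind the heel.

Call:
play_rows(
  series=[
    [[12,0,0,-30,0],[12,0,0,-30,0],[12,0,0,-25,0],[12,0,0,-15,0],[12,0,0,-10,0],[12,0,0,0,0],[12,0,0,0,0],[12,0,0,0,0]],
  ],
)

```text
clock: 3.45
eef_pos: [368.3, 237.6, 6.3]
tool_rot: [[-0.103, 0.995, 0.002], [0.995, 0.103, 0.001], [0.001, 0.002, -1.0]]
force: [-0.2, -0.2, 0.3]
gripper_width: 11.9
```

```bash
python3 - <<'E'
from h import *
for i in range(3):
    p=shot('top');s=arm.read_state();print(s['clock'],s['eef_pos'],s['force'],s['gripper_width'])
E
```

```text
3.5 [368.20106923 237.58990253   6.186678  ] [-0.30239147 -0.38647276 -0.51030591] 11.803795842617271
3.55 [368.09398193 237.52423397   6.04422186] [1.10233555 0.71183566 0.20582009] 11.841347521844028
3.6 [367.97854897 237.48476748   5.9163863 ] [0.1740315  0.34156452 0.15808145] 12.102329306689585
```

Call:
play_rows(
  series=[
    [[12,6,0.6,0,0],[12,7,0.7,0,0],[12,8,0.8,0,0],[12,9,0.9,0,0],[12,9,0.9,0,0],[12,7,0.7,0,0],[12,4,0.4,0,0],[12,0,0,0,0]],
  ],
)

```text
clock: 4.6
eef_pos: [418.4, 242.4, 5.4]
tool_rot: [[-0.103, 0.995, 0.001], [0.995, 0.103, 0.0], [0.0, 0.001, -1.0]]
force: [-0.2, 0.0, -0.2]
gripper_width: 12.0
```

```bash
cat > chk.py <<'E'
from h import *
np.set_printoptions(precision=2,suppress=True)
F=[];Z=[]
for i in range(5):
    p=shot('scene');s=arm.read_state();F.append(s['force']);Z.append(s['eef_pos'])
print(s['clock'],np.mean(F,0),np.std(F,0),np.mean(Z,0),s['gripper_width'])
E
cat > look.py <<'E'
from chk import *
import sys
save(p,sys.argv[1],(190,190,350,310),4)
E
python3 look.py s2.png
```

```text
4.85 [-0.17 -0.36  0.01] [0.17 0.24 0.71] [417.91 242.35   5.48] 11.764734608590762
```

View pics/s2.png

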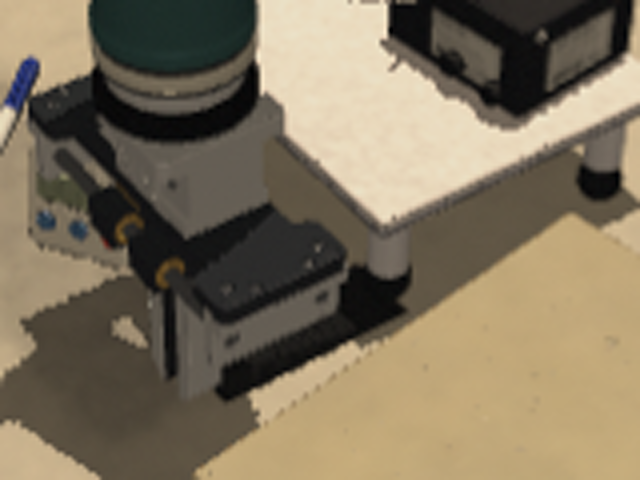

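Call:
play_rows(
  series=[
    [[12,1.5,0.15,0,0],[12,1.5,0.15,0,0],[12,1.5,0.15,0,0],[12,1.5,0.15,0,0],[12,1,0.1,0,0],[12,0.5,0.05,0,0],[12,0.5,0.05,0,0],[12,0.5,0.05,0,0]],
  ],
)

```text
clock: 5.85
eef_pos: [426.2, 243.2, 5.5]
tool_rot: [[-0.103, 0.995, 0.0], [0.995, 0.103, 0.0], [0.0, 0.0, -1.0]]
force: [-2.0, -0.5, 0.3]
gripper_width: 12.1
```

Call:
play_rows(
  series=[
    [[12,0.5,0.05,0,0],[12,0.5,0.05,0,0],[12,0.5,0.05,0,0],[12,0.5,0.05,0,0],[12,0.5,0.05,0,0],[12,0.5,0.05,0,0],[12,0.5,0.05,0,0],[12,0.5,0.05,0,0]],
  ],
)

```text
clock: 6.85
eef_pos: [429.9, 243.6, 5.5]
tool_rot: [[-0.103, 0.995, -0.001], [0.995, 0.103, -0.0], [0.0, -0.001, -1.0]]
force: [-2.8, -0.2, 0.8]
gripper_width: 11.7
```

```bash
python3 chk.py
```

```text
7.1 [-1.75  0.37  0.97] [0.38 0.21 0.16] [429.93 243.58   5.47] 12.143550440676773
```

Call:
play_rows(
  series=[
    [[12,0.3,0.03,0,0],[12,0.3,0.03,0,0],[12,0.3,0.03,0,0],[12,0.3,0.03,0,0],[12,0.3,0.03,0,0],[12,0.3,0.03,0,0],[12,0.2,0.02,0,0],[12,0,0,0,0]],
  ],
)

```text
clock: 8.1
eef_pos: [431.1, 243.7, 5.4]
tool_rot: [[-0.103, 0.995, -0.002], [0.995, 0.103, -0.0], [-0.0, -0.002, -1.0]]
force: [-7.0, -0.5, 3.8]
gripper_width: 11.7
```

```bash
python3 look.py s3.png; python3 - <<'E'
from h import *
p=shot('wrist');save(p,'w3.png',(150,240,400,384),3)
E
```

```text
8.35 [-6.22 -0.67  4.07] [0.44 0.29 0.48] [431.11 243.71   5.42] 12.18561388111378
```

View pics/s3.png

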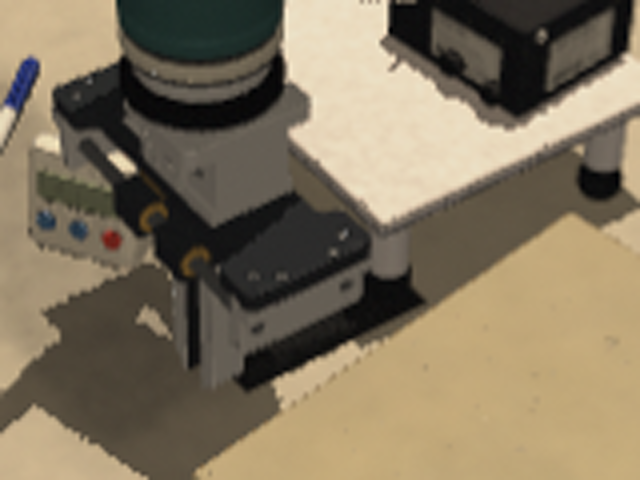

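Push force rose sharply from about 2 N to 6–7 N, so the wedge has seated; the stand shows no visible shift (leg at (385,260) in both crops). Back off and press the corner as a test.

Call:
play_rows(
  series=[
    [[12,-4,-0.4,0,0],[12,-12,-1.2,0,0],[0,0,0,50,0],[0,0,0,55,0],[0,45,2,0,0],[0,45,3,0,0],[0,30,3,0,0],[0,0,0,0,0]],
  ],
)

```text
clock: 9.4
eef_pos: [537.4, 250.0, 109.9]
tool_rot: [[-0.102, 0.995, 0.0], [0.995, 0.102, -0.0], [-0.0, 0.0, -1.0]]
force: [0.0, -0.1, 0.2]
gripper_width: 0.4
```

```bash
python3 chk.py; python3 - <<'E'
from h import *
np.set_printoptions(precision=2,suppress=True)
for n in('scene','top'):
    p=shot(n)
    for t,z in [('corner',85),('short_leg',0),('wedge',0)]:
        for d in arm.tip_of(t,p)[:2]:
            uv=[d['point'][1]*512,d['point'][0]*384];print(n,t,round(d['confidence'],2),np.array(uv),toworld(p,uv,z)[0])
    save(p,'c_%s.png'%n,(190,150,390,300),4)
    np.save('ref_%s.npy'%n,p['frame'])
E
```

```text
9.65 [ 0.29 -0.15 -0.36] [0.54 0.25 0.59] [535.38 250.18 110.36] 0.3578537089339408
scene corner 0.71 [288.1 235.2] [539.76 245.36  85.  ]
scene short_leg 0.92 [286.21 264.38] [540.67 248.22  -0.  ]
scene wedge 0.74 [269.41 271.18] [499.18 247.67   0.  ]
scene wedge 0.62 [245.61 175.91] [619.16 587.23   0.  ]
top corner 0.71 [350.11 188.58] [533.62 250.02  85.  ]
top wedge 0.94 [342.37 215.88] [497.01 252.71   0.  ]
top wedge 0.94 [175.41 166.12] [607.12 584.08   0.  ]
```

View pics/c_scene.png

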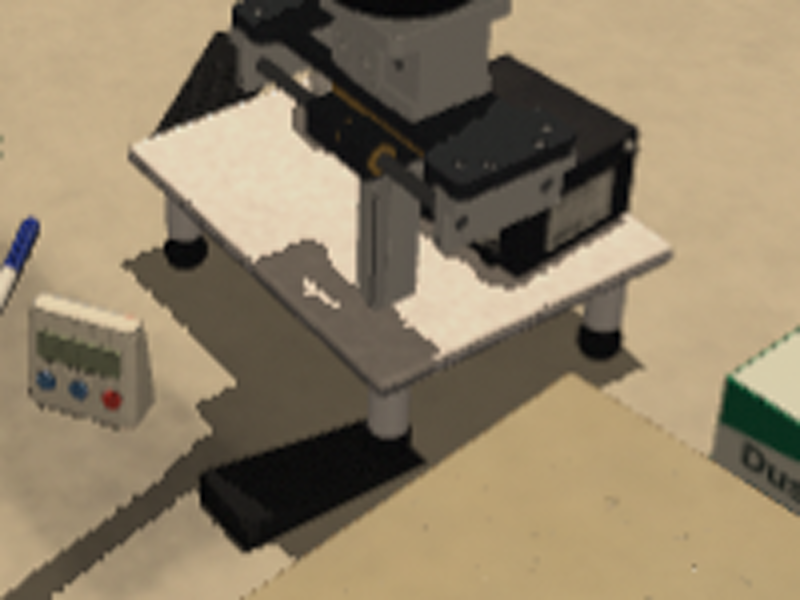

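The foot at (388,432) rests over the wedge near its thin end, roughly centred on it. Now the press test.

Call:
play_rows(
  series=[
    [[0,0,0,-8,0],[0,0,0,-8,0],[0,0,0,-4,0],[0,0,0,-2,0],[0,0,0,-1,0],[0,0,0,-0.5,0],[0,0,0,-0.5,0],[0,0,0,0,0]],
  ],
)

```text
clock: 11.05
eef_pos: [536.3, 250.2, 86.6]
tool_rot: [[-0.103, 0.995, 0.0], [0.995, 0.103, 0.0], [0.0, 0.0, -1.0]]
force: [0.6, -0.5, 0.1]
gripper_width: 0.4
```

Call:
play_rows(
  series=[
    [[0,0,0,-0.3,0],[0,0,0,-0.3,0],[0,0,0,-0.3,0],[0,0,0,-0.3,0],[0,0,0,-0.3,0],[0,0,0,0,0],[0,0,0,0,0],[0,0,0,0,0]],
  ],
)

```text
clock: 12.05
eef_pos: [536.2, 250.2, 85.0]
tool_rot: [[-0.103, 0.995, -0.0], [0.995, 0.103, 0.0], [0.0, 0.0, -1.0]]
force: [1.0, 0.3, 0.1]
gripper_width: 0.3
```

```bash
python3 chk.py
```

```text
12.3 [-0.05  0.3   0.08] [0.35 0.42 0.37] [536.2  250.21  85.03] 0.6271221106706663
```

Call:
play_rows(
  series=[
    [[0,0,0,-0.2,0],[0,0,0,-0.2,0],[0,0,0,-0.2,0],[0,0,0,-0.2,0],[0,0,0,0,0],[0,0,0,0,0],[0,0,0,0,0],[0,0,0,0,0]],
  ],
)

```text
clock: 13.3
eef_pos: [536.2, 250.2, 84.6]
tool_rot: [[-0.103, 0.995, 0.0], [0.995, 0.103, 0.0], [0.0, 0.0, -1.0]]
force: [-2.0, -1.2, 4.8]
gripper_width: 0.7
```

```bash
python3 chk.py
```

```text
13.55 [-1.79 -1.01  5.36] [0.26 0.28 0.32] [536.22 250.18  84.57] 0.23466570172027607
```

Call:
play_rows(
  series=[
    [[0,0,0,-0.2,0],[0,0,0,-0.2,0],[0,0,0,-0.2,0],[0,0,0,-0.2,0],[0,0,0,0,0],[0,0,0,0,0],[0,0,0,0,0],[0,0,0,0,0]],
  ],
)

```text
clock: 14.55
eef_pos: [536.2, 250.2, 84.5]
tool_rot: [[-0.103, 0.995, 0.001], [0.995, 0.103, 0.0], [0.0, 0.001, -1.0]]
force: [-3.4, -1.7, 8.4]
gripper_width: 0.6
```

```bash
python3 chk.py
```

```text
14.8 [-3.71 -1.75  7.81] [0.33 0.52 0.55] [536.22 250.19  84.5 ] 0.28527721010221807
```

The corner is stiff: about 0.07 mm for the last 2.5 N. To check the wedge isn't too thick, I'll probe the front left corner lightly for lift.

Call:
play_rows(
  series=[
    [[0,0,0,5,0],[0,0,0,22,0],[0,-4,44,0,0],[0,-5,50,0,0],[0,-5,50,0,0],[0,-5,45,0,0],[0,0,8,0,0],[0,0,0,-6,0]],
  ],
)

```text
clock: 15.8
eef_pos: [517.4, 447.3, 103.9]
tool_rot: [[-0.104, 0.995, 0.0], [0.995, 0.104, -0.0], [-0.0, 0.0, -1.0]]
force: [1.5, -0.4, 0.1]
gripper_width: 0.4
```

Call:
play_rows(
  series=[
    [[0,0,0,-8,0],[0,0,0,-6,0],[0,0,0,-3,0],[0,0,0,-1.5,0],[0,0,0,-0.5,0],[0,0,0,-0.2,0],[0,0,0,0,0],[0,0,0,0,0]],
  ],
)

```text
clock: 16.8
eef_pos: [517.2, 447.3, 85.3]
tool_rot: [[-0.103, 0.995, 0.0], [0.995, 0.103, 0.0], [0.0, 0.0, -1.0]]
force: [0.1, -0.1, 0.1]
gripper_width: 0.2
```

```bash
python3 chk.py
```

```text
17.05 [-0.13 -0.44  0.08] [0.16 0.3  0.4 ] [517.19 447.27  85.26] 0.6461160145901275
```

Call:
play_rows(
  series=[
    [[0,0,0,-0.2,0],[0,0,0,-0.2,0],[0,0,0,-0.2,0],[0,0,0,-0.2,0],[0,0,0,0,0],[0,0,0,0,0],[0,0,0,0,0],[0,0,0,0,0]],
  ],
)

```text
clock: 18.05
eef_pos: [517.2, 447.2, 84.9]
tool_rot: [[-0.103, 0.995, 0.0], [0.995, 0.103, 0.0], [0.0, 0.0, -1.0]]
force: [-2.0, -1.3, 4.5]
gripper_width: 0.6
```

```bash
python3 chk.py
```

```text
18.3 [-1.79 -0.86  5.43] [0.39 0.72 0.35] [517.22 447.28  84.87] 0.5401666384523482
```

Call:
play_rows(
  series=[
    [[0,0,0,-0.2,0],[0,0,0,-0.2,0],[0,0,0,-0.2,0],[0,0,0,0,0],[0,0,0,0,0],[0,0,0,0,0],[0,0,0,0,0],[0,0,0,0,0]],
  ],
)

```text
clock: 19.3
eef_pos: [517.2, 447.3, 84.8]
tool_rot: [[-0.103, 0.995, 0.001], [0.995, 0.103, 0.001], [0.0, 0.001, -1.0]]
force: [-2.5, -1.7, 6.6]
gripper_width: 0.6
```

```bash
python3 chk.py
```

```text
19.55 [-2.22 -1.48  6.8 ] [0.11 0.37 0.65] [517.23 447.3   84.83] 0.3729943547093927
```

Front left corner is stiff and carries load at z≈84.85, so it is not lifted. Front right sat 0.3 mm lower under the same load, so I'll go back and probe it more finely.

Call:
play_rows(
  series=[
    [[0,0,0,5,0],[0,0,0,22,0],[0,4,-44,0,0],[0,5,-50,0,0],[0,5,-50,0,0],[0,5,-45,0,0],[0,0,-8,-8,0],[0,0,0,-9,0]],
  ],
)

```text
clock: 20.55
eef_pos: [536.1, 250.2, 92.9]
tool_rot: [[-0.102, 0.995, -0.0], [0.995, 0.102, 0.001], [0.001, -0.0, -1.0]]
force: [-0.3, -0.2, -0.7]
gripper_width: 0.2
```

Call:
play_rows(
  series=[
    [[0,0,0,-5,0],[0,0,0,-2,0],[0,0,0,-1,0],[0,0,0,-0.4,0],[0,0,0,-0.2,0],[0,0,0,0,0],[0,0,0,0,0],[0,0,0,0,0]],
  ],
)

```text
clock: 21.55
eef_pos: [536.2, 250.1, 85.3]
tool_rot: [[-0.103, 0.995, 0.0], [0.995, 0.103, 0.0], [0.0, 0.0, -1.0]]
force: [0.6, 0.2, -0.3]
gripper_width: 0.7
```

```bash
python3 chk.py
```

```text
21.8 [-0.12  0.09 -0.06] [0.41 0.37 0.29] [536.2  250.17  85.23] 0.28266789198316367
```

Call:
play_rows(
  series=[
    [[0,0,0,-0.1,0],[0,0,0,-0.1,0],[0,0,0,0,0],[0,0,0,0,0],[0,0,0,0,0],[0,0,0,0,0],[0,0,0,0,0],[0,0,0,0,0]],
  ],
)

```text
clock: 22.8
eef_pos: [536.2, 250.2, 85.0]
tool_rot: [[-0.103, 0.995, -0.0], [0.995, 0.103, 0.0], [0.0, -0.0, -1.0]]
force: [0.1, 0.4, -0.5]
gripper_width: 0.5
```

```bash
python3 chk.py
```

```text
23.05 [-0.24 -0.09 -0.02] [0.33 0.51 0.48] [536.18 250.2   85.  ] 0.5451349451544945
```

Call:
play_rows(
  series=[
    [[0,0,0,-0.1,0],[0,0,0,-0.1,0],[0,0,0,0,0],[0,0,0,0,0],[0,0,0,0,0],[0,0,0,0,0],[0,0,0,0,0],[0,0,0,0,0]],
  ],
)

```text
clock: 24.05
eef_pos: [536.2, 250.2, 84.8]
tool_rot: [[-0.103, 0.995, -0.0], [0.995, 0.103, 0.0], [0.0, -0.0, -1.0]]
force: [-0.5, -0.3, -0.0]
gripper_width: 0.5
```

```bash
python3 chk.py
```

```text
24.3 [ 0.01  0.4  -0.08] [0.45 0.3  0.39] [536.18 250.22  84.8 ] 0.6514864221227474
```

Still no contact at 84.80, and earlier 84.57 already gave 5.4 N. So there is no soft dip, only stiff contact at about 84.7. Pressing firmly now and holding.

Call:
play_rows(
  series=[
    [[0,0,0,-0.2,0],[0,0,0,-0.2,0],[0,0,0,0,0],[0,0,0,0,0],[0,0,0,0,0],[0,0,0,0,0],[0,0,0,0,0],[0,0,0,0,0]],
  ],
)

```text
clock: 25.3
eef_pos: [536.2, 250.2, 84.6]
tool_rot: [[-0.103, 0.995, 0.0], [0.995, 0.103, 0.0], [0.0, 0.0, -1.0]]
force: [-0.7, -0.7, 3.8]
gripper_width: 0.5
```

```bash
python3 chk.py
```

```text
25.55 [-1.2  -0.62  3.91] [0.45 0.24 0.44] [536.22 250.19  84.61] 0.5631708010479569
```

Call:
play_rows(
  series=[
    [[0,0,0,-0.4,0],[0,0,0,-0.4,0],[0,0,0,-0.4,0],[0,0,0,-0.4,0],[0,0,0,-0.4,0],[0,0,0,0,0],[0,0,0,0,0],[0,0,0,0,0]],
  ],
)

```text
clock: 26.55
eef_pos: [536.3, 250.2, 84.4]
tool_rot: [[-0.103, 0.995, 0.001], [0.995, 0.103, 0.0], [0.0, 0.001, -1.0]]
force: [-4.4, -1.7, 10.7]
gripper_width: 0.8
```

```bash
python3 chk.py; python3 - <<'E'
from h import *
p=shot('scene');save(p,'f.png',(150,100,390,300),3.3)
E
```

```text
26.8 [-4.76 -2.13  9.9 ] [0.69 0.71 0.42] [536.25 250.16  84.43] 0.5194524508355113
```

View pics/f.png

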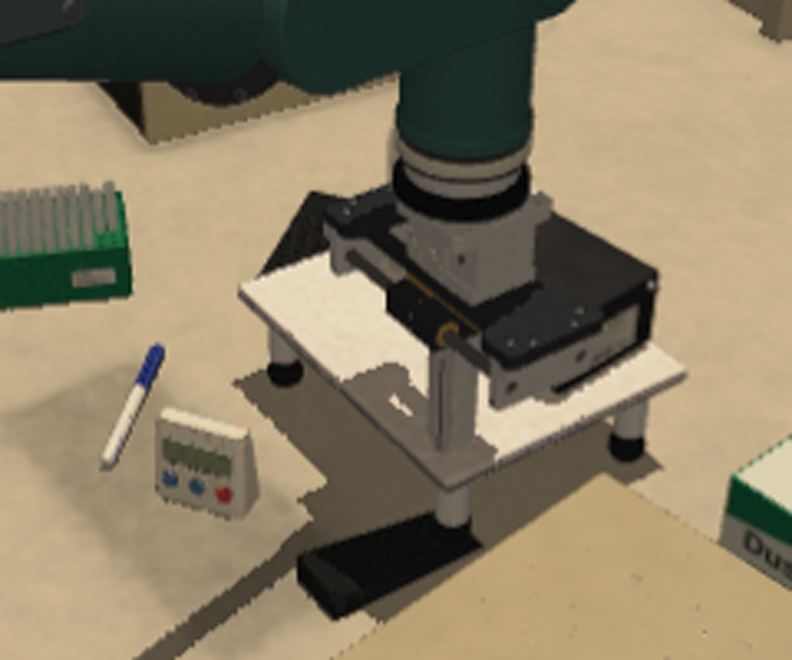

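The foot at (455,515) sits on the wedge, and the timer and marker are untouched. The gripper hides the bottle here, so one quick check from above before handing in.

```bash
python3 - <<'E'
from h import *
np.set_printoptions(precision=1,suppress=True)
p=shot('top');save(p,'g.png',None,1.5)
for t,z in [('stand',0),('glass_bottle',85),('timer',0),('marker',0)]:
    for d in arm.tip_of(t,p)[:1]:
        uv=[d['point'][1]*512,d['point'][0]*384];print(t,round(d['confidence'],2),toworld(p,uv,z)[0])
E
```

```text
stand 0.8 [610.2 355.8   0. ]
glass_bottle 0.87 [633.7 420.9  85. ]
timer 0.78 [415.1 372.1   0. ]
marker 0.89 [415.7 474.9   0. ]
```

View pics/g.png

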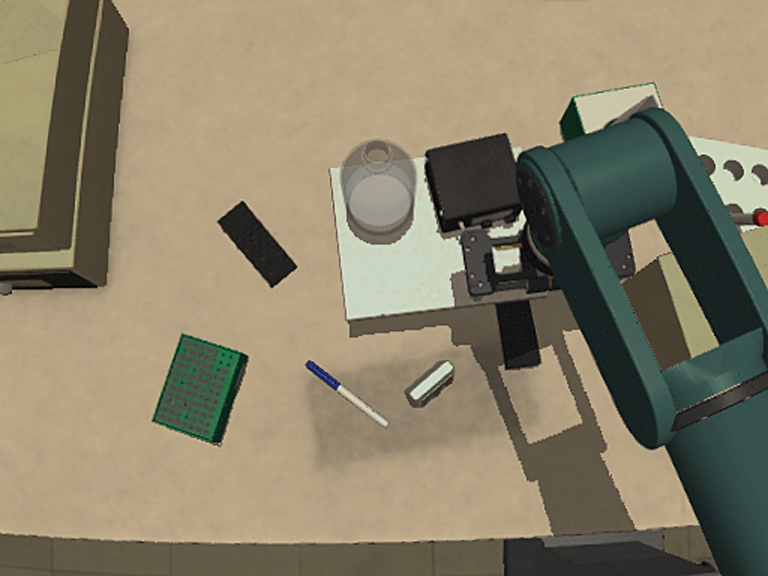

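The platform's front left corner is still at (347,320) and the bottle, box, timer and marker are where they were, so the stand hasn't moved. Handing in.

```bash
python3 -c "
from cell import arm
print(arm.read_state()['force']);arm.close_job()"
```

```text
[-4.29274311 -1.61226444 10.92440834]
the job is handed in; nothing more can be done
```

I slid the wedge along the worktop, thin end first, under the short front right foot. I stopped when the push force rose sharply from about 2 N to 6–7 N. I handed the job in at about 27 s, with the closed fingertips pressing that corner at about 10 N.

- **Dip:** the corner is stiff. There was no contact at z 84.80 mm, about 4 N at 84.61 and about 10 N at 84.43, with no soft dip between.
- **Level:** the front left corner was also stiff (84.87 mm at 5.4 N), so that foot is not lifted. I did not probe the two rear corners.
- **Surroundings:** the final top picture shows the stand's front left corner at the same pixel as before. The bottle, box, timer and marker are still in place.
- **One disagreement:** under the same load the front right corner sits about 0.3 mm lower than the front left. I took this as snug and not over-lifted, and pushed no further.

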